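# Chock the litho stone and blast it clean

## Robot

A 7-joint arm with a two-finger parallel gripper is mounted at the origin on the work surface. World frame = base frame: x ahead of the robot, y to its left, z up, the work surface at z = 0. Lengths are in m, angles in rad, forces in N, time in s.
With the tool pointing down it reaches from about 0.425 to 0.825 m from the base axis. Payload 3.6 kg.
Tool frame: the origin (TCP) lies on the centre line of the jaws, within the pads' length; the fingertips stand robot.tip_extent ahead of it and the grasp point (between the pads) lies 5 mm behind it (robot.tip_extent is the distance from the TCP to the fingertips, in m); z points along the fingers, y is the line along which they close (so a half turn about z gives the same grasp; the last joint's range is limited). The gripper opens to 93 mm and grips with 3 to 60 N. Pads are 15 mm wide; open, the fingers measure 128 mm over their backs; the gripper's body (75 mm by 188 mm) begins 65 mm behind the grasp point.
Start: joints at [1.183, 0.615, -0.013, 1.423, 0.008, 1.103, -0.04], TCP at [0.229, -0.608, 0.233] pointing down, gripper open.
Joint ranges: [-3.12, 3.12], [-0.3, 2.06], [-1.34, 1.32], [0.26, 2.42], [-1.36, 4.5], [0.01, 1.98], [-2.84, 2.84]. Speed limits (rad/s): [2.79, 2.79, 3.14, 3.14, 3.14, 3.14, 3.14].

## Interface

Orientations are given as a unit quaternion [x, y, z, w].
In Python, from plant import sensors, vision, robot gives the robot as it stands.
- The arm moves only by the tool apply_moves, never from a script. Its argument "deltas" is a list that holds one entry, the list of rows, each a list of 7 numbers: the opening, from 0 (shut) to 1 (fully open), then the shift along the tool's x, y, z in m, then the turn, a rotation vector about the tool's x, y, z in degrees. A call has exactly 5 rows; each row shifts and turns the commanded pose from where the row before left it, along the tool's axes as they then stand; what a row does not reach is not made up. A row lasts 1/8 s, in which the tool goes at most 62.5 mm and 10.7 degrees, less where a joint would pass 70% of its speed; a pose out of reach is approached as far as the arm can. A call is refused whole if a number of a shift passes 0.0625 or a number of a turn 10.7, either way. A call with a gripper value outside its range is refused whole. The fingers move at their own pace and stop on an object; the grip force is fixed at half the most. Time passes only in rows, so rows that do not move let the fingers close, or fill a call up. It gives the time, the measured TCP pose, the force, the opening and the grip force at its end, in the units of the state.
- sensors.read_state(): the state, without advancing time (a new reading comes with each control period).
- vision.grab_frame(name): name is "scene" or "top"; returns a dict with "color" (420x560x3 uint8, red, green, blue), "K" (3x3 intrinsics, pixels), "k1" (the pictures are not rectified: a ray, as slopes to the right and down, at radius r is drawn at 1 + k1 r^2 times it, then the intrinsics apply), "R" (3x3) and "t" (3): a world point X has camera coordinates R X + t. Camera axes: x right, y down, z forward; pixel columns grow to the right and rows downward; lengths in m; the calibration is good to about 2 mm. A picture is of the moment at which its call begins. There is no depth.
- robot.finish_job(): hands the job in; it is judged then, once.
The state is a dict: "t": time; "joints": joint angles; "joint_vel": joint speeds; "tau": joint torques, N m; "eef_pos": TCP position; "eef_rot": TCP orientation; "force": force on the tool from outside, world axes, zero at the start; "wrist_torque": the same for the moment, N m; "finger_gap": finger opening in m; "grip_force": force on a finger pad.
Only numpy, scipy, OpenCV 4.12 (cv2) and the standard library are available. Lean on these libraries where they do the work, as an engineer would, in place of code of your own. Each camera call takes 0.05 s, during which the arm holds its last target. There are 200 camera calls.

## Task

Wedge the stone in its steel bed by standing, in the gap at its end, the one wooden chock that fills the gap (the thickest that goes in), foot down on the table, and let go of it. Only then press the blow gun's lever down, through the first-stage pressure point to the bottom of the second stage, keep it there for a good second (a second and a half is fine), and let it come all the way up again. Leave the other stuff on the table where it is.

Things in the scene. Friction and masses are not known exactly. Their poses are not given: they have to be found in the camera images.
- bed: open steel frame with a stone. Origin: table level, middle of the near end stop's inner face; x from the stop along the stone. Inside 195 x 113 mm; end stops 36 mm high (near one with a sloping lip to 43), side rails 25. The gap runs from the stop (x = 0) to the stone: 27 mm with the long stone, 35 with the short. The chock goes in with its thickness along x, either way round, foot on the table, tab clear above
- stone_long_face (a point): limestone slab 168 mm long, 110 wide, 36 high, too heavy to shift. Point: middle of its end face, the one that looks to the gap when in the bed, 18 mm above the table; x runs from this face along the stone. One of the two stones lies in the bed, hard against the far end; the other is a spare on the table well off to the side
- stone_short_face (a point): limestone slab 160 mm long, 110 wide, 36 high, too heavy to shift. Point: middle of its end face, the one that looks to the gap when in the bed, 18 mm above the table; x runs from this face along the stone. One of the two stones lies in the bed, hard against the far end; the other is a spare on the table well off to the side
- chock_a_mid (a point): one of three upright hardwood chocks, alike but for thickness (16, 24 and 32 mm; find which by closing the fingers on the tab, or by eye). Standing on its foot: body 80 mm wide, 50 high, with a central tab 36 mm wide, of the same thickness, up to 90 mm above the foot. Point on its centre line, 45 mm above the foot; x through the thickness, y along the width, z up. 0.07 to 0.27 kg
- chock_b_mid (a point): one of three upright hardwood chocks, alike but for thickness (16, 24 and 32 mm; find which by closing the fingers on the tab, or by eye). Standing on its foot: body 80 mm wide, 50 high, with a central tab 36 mm wide, of the same thickness, up to 90 mm above the foot. Point on its centre line, 45 mm above the foot; x through the thickness, y along the width, z up. 0.07 to 0.27 kg
- chock_c_mid (a point): one of three upright hardwood chocks, alike but for thickness (16, 24 and 32 mm; find which by closing the fingers on the tab, or by eye). Standing on its foot: body 80 mm wide, 50 high, with a central tab 36 mm wide, of the same thickness, up to 90 mm above the foot. Point on its centre line, 45 mm above the foot; x through the thickness, y along the width, z up. 0.07 to 0.27 kg
- trigger_pad (a point): spot to press on top of the blow gun's steel lever, 100 mm from its pivot, 25 mm from its free end; lever 22 mm wide, over a metal tube in a fixed cradle with a brass nozzle. At rest x points level along the gun to pivot and nozzle, z up (the lever slopes up 0.28 rad to its free end). At rest the spot is about 152 mm above the table; at the bottom about 24 mm lower. It springs back when let go
- trigger_first (a joint): first stage of the lever, rad: 0 at rest, 0.12 at its end (12 mm down at the spot), taking about 1.5 N rising to 3.5 N at the spot
- trigger_second (a joint): second stage of the lever, rad: stays 0 until the first stage is used up and the push at the spot passes about 7.5 N (the pressure point), then moves a further 0.12 (12 mm at the spot) to its hard stop, at about 11.5 N
- ink_tin: bystander: metal tin 76 mm across, 58 high, origin under its centre
- bottle: bystander: white plastic bottle 56 mm across, 135 high, origin under its centre
- tub: bystander: white bowl 90 mm across, 45 high, origin under its centre
- scraper: bystander: spatula 200 mm long lying on the table, along its own x
- jar: bystander: amber glass jar 66 mm across, 85 high, origin under its centre
Things that resemble listed ones, but are neither listed nor needed, are in the scene too. Leave any yellow look-alike of the part that bears stone_long_face alone.

How it is judged:
On the way, in this order (a step that is already met when the one before it is completed fails the run):
1. the chock that fills the gap stands in it, let go (((horizontal distance between stone_long_face and bed below 0.06 m and x of chock_a_mid in the frame of bed between 0.004 and 0.023 m and y of chock_a_mid in the frame of bed between -0.025 and 0.025 m and height (world z) of chock_a_mid below 0.051 m and angle between chock_a_mid's own z axis and vertical below 0.12 rad) or (horizontal distance between stone_short_face and bed below 0.06 m and x of chock_c_mid in the frame of bed between 0.004 and 0.031 m and y of chock_c_mid in the frame of bed between -0.025 and 0.025 m and height (world z) of chock_c_mid below 0.051 m and angle between chock_c_mid's own z axis and vertical below 0.12 rad)) and contact force between the fingers and chock_a below 0.5 N and contact force between the fingers and chock_b below 0.5 N and contact force between the fingers and chock_c below 0.5 N and linear speed of each of chock_a, chock_c below 0.02 m/s), for 0.2 s.
2. the lever is held well down in its second stage for a second (value of joint trigger_second above 0.085 rad), for 1 s.
At the end, for the whole second after the job is handed in: the 24 mm chock (long stone in the bed) or the 32 mm chock (short stone) stands in the gap between stop and stone, centre within 25 mm of the bed's middle line, foot on the table within 6 mm, upright within 0.12 rad, at rest; the lever is back up (first stage under 0.03 rad, second under 0.02) (((horizontal distance between stone_long_face and bed below 0.06 m and x of chock_a_mid in the frame of bed between 0.004 and 0.023 m and y of chock_a_mid in the frame of bed between -0.025 and 0.025 m and height (world z) of chock_a_mid below 0.051 m and angle between chock_a_mid's own z axis and vertical below 0.12 rad) or (horizontal distance between stone_short_face and bed below 0.06 m and x of chock_c_mid in the frame of bed between 0.004 and 0.031 m and y of chock_c_mid in the frame of bed between -0.025 and 0.025 m and height (world z) of chock_c_mid below 0.051 m and angle between chock_c_mid's own z axis and vertical below 0.12 rad)) and linear speed of each of chock_a, chock_c below 0.02 m/s and value of joint trigger_second below 0.02 rad and value of joint trigger_first below 0.03 rad); the robot touches nothing.
It fails at once if the lever pushed into its second stage before the stone is chocked (value of joint trigger_second above 0.05 rad and not ((horizontal distance between stone_long_face and bed below 0.06 m and x of chock_a_mid in the frame of bed between 0.004 and 0.023 m and y of chock_a_mid in the frame of bed between -0.025 and 0.025 m and height (world z) of chock_a_mid below 0.051 m and angle between chock_a_mid's own z axis and vertical below 0.12 rad) or (horizontal distance between stone_short_face and bed below 0.06 m and x of chock_c_mid in the frame of bed between 0.004 and 0.031 m and y of chock_c_mid in the frame of bed between -0.025 and 0.025 m and height (world z) of chock_c_mid below 0.051 m and angle between chock_c_mid's own z axis and vertical below 0.12 rad))).
It fails at once if a bystander (tin, bottle, bowl, spatula, jar) moved by more than 40 mm (distance of any of ink_tin, bottle, tub, scraper, jar from where it was at the start of the episode above 0.04 m).
It also fails if it takes over 72 s, if anything falls off the work surface, if the arm or the gripper's body presses on something with over 40 N, if the wrist force passes 120 N, or if a joint passes its speed limit or range.

## Working session

There is one attempt and no reset: what is moved stays moved. The work goes in short steps, Python scripts to look and compute and a tool call to move; the robot and the scene stay as the last step left them, time stands still between calls to the robot, and variables do not carry over. Pictures are saved under pics/ and viewed, at most 10 in all, crops included, and the job is handed in when it is done.

Besides the shell and the picture viewer there is one more tool, called by a JSON object that holds its "name" and its "arguments". apply_moves: Moves the arm, as the interface text tells. Its arguments: {"type":"object","properties":{"deltas":{"type":"array","items":{"type":"array","items":{"type":"array","items":{"type":"number"}}}}},"required":["deltas"]}

```bash
mkdir -p pics
cat > h.py <<'E'
import numpy as np, cv2, pickle
from plant import sensors, vision, robot
def grab(n,f):
    d=vision.grab_frame(n); pickle.dump(d,open(f'pics/{f}.pkl','wb')); cv2.imwrite(f'pics/{f}.png',d['color'][:,:,::-1]); return d
def ld(f): return pickle.load(open(f'pics/{f}.pkl','rb'))
def ray(d,u,v):
    K=d['K']; p=np.array([(u-K[0,2])/K[0,0],(v-K[1,2])/K[1,1]]); q=p.copy()
    for _ in range(30): q=p/(1+d['k1']*(q@q))
    R=np.array(d['R']); c=-R.T@d['t']; w=R.T@np.array([q[0],q[1],1]); return c,w/np.linalg.norm(w)
def onz(d,u,v,z):
    c,w=ray(d,u,v); return c+w*(z-c[2])/w[2]
def tri(*obs):
    A=np.zeros((3,3));b=np.zeros(3)
    rs=[ray(*o) for o in obs]
    for c,w in rs: P=np.eye(3)-np.outer(w,w);A+=P;b+=P@c
    x=np.linalg.solve(A,b); return x,[np.linalg.norm((np.eye(3)-np.outer(w,w))@(x-c)) for c,w in rs]
def proj(d,X):
    X=np.array(d['R'])@X+d['t']; q=X[:2]/X[2]; q=q*(1+d['k1']*(q@q)); K=d['K']; return [K[0,0]*q[0]+K[0,2],K[1,1]*q[1]+K[1,2]]
def crop(f,u0,v0,u1,v1,s,out):
    im=cv2.imread(f'pics/{f}.png')[v0:v1,u0:u1]; cv2.imwrite(f'pics/{out}.png',cv2.resize(im,None,fx=s,fy=s,interpolation=cv2.INTER_CUBIC))
E
python3 - <<'E'
from h import *
a=grab('scene','s0');b=grab('top','t0')
for d in(a,b): print(-np.array(d['R']).T@d['t'],d['K'][0,0],d['k1'],np.round(d['R'],2).tolist())
print(sensors.read_state(),robot.tip_extent)
E
```

```text
[ 1.38862116 -0.53433378  0.98989182] 438.5045554215272 -0.005141341660240246 [[0.6, 0.8, -0.02], [0.52, -0.41, -0.75], [-0.61, 0.44, -0.67]]
[0.33877106 0.0407601  1.52707793] 519.6772931297993 -0.14586187973647902 [[0.01, -1.0, 0.01], [-0.99, -0.01, -0.15], [0.15, -0.0, -0.99]]
{'t': 0.1, 'joints': array([ 1.18350619,  0.61582268, -0.01259899,  1.42475129,  0.00811075,
        1.10340195, -0.0404164 ]), 'joint_vel': array([ 0.00079444, -0.00228605,  0.00089011, -0.00351734, -0.0010646 ,
       -0.00029372,  0.00193234]), 'tau': array([ 1.22291236e-03, -4.60039937e+01,  2.09589545e-01, -1.66244692e+01,
       -6.12724037e-02,  1.69034366e-02,  8.94649952e-05]), 'eef_pos': array([ 0.22921478, -0.60750739,  0.23159273]), 'eef_rot': array([ 9.83768656e-01,  1.79437654e-01, -2.33415253e-04, -1.14282658e-03]), 'force': array([-0.17191038, -0.05778995,  0.30063963]), 'wrist_torque': array([ 0.03945063, -0.0184711 ,  0.06798707]), 'grip_force': 0.0, 'finger_gap': 0.09311121970815513} 0.014
```

View pics/s0.png

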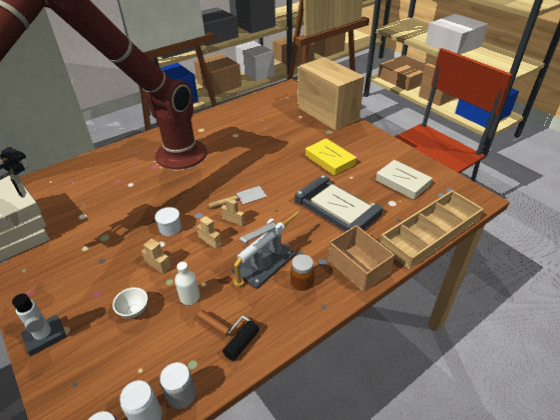

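View pics/t0.png

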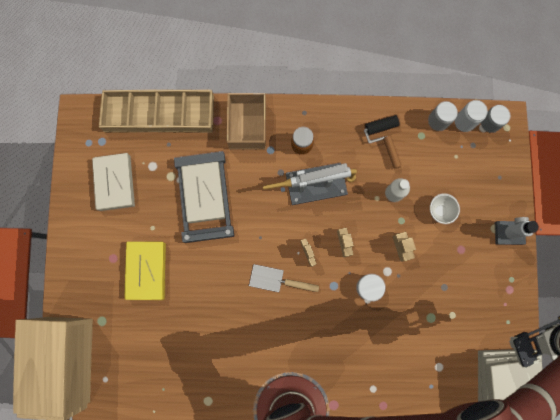

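Run:
```python
from h import *
a=cv2.resize(cv2.imread('pics/t0.png')[140:300,85:245],(480,480),interpolation=cv2.INTER_CUBIC)
b=cv2.resize(cv2.imread('pics/t0.png')[220:300,290:430],None,fx=5,fy=5,interpolation=cv2.INTER_CUBIC)[:, :]
crop('t0',90,145,240,255,5,'c1')
crop('s0',290,135,440,235,5,'c2')
A=cv2.imread('pics/c1.png');B=cv2.imread('pics/c2.png')
t=cv2.resize(cv2.imread('pics/t0.png')[220:280,290:430],None,fx=5.7,fy=5.7,interpolation=cv2.INTER_CUBIC)
s=cv2.resize(cv2.imread('pics/s0.png')[190:280,130:260],None,fx=6,fy=6,interpolation=cv2.INTER_CUBIC)
cv2.imwrite('pics/c3.png',t); cv2.imwrite('pics/c4.png',s)
print(t.shape,s.shape)
```

```text
(342, 798, 3) (540, 780, 3)
```

View pics/c1.png

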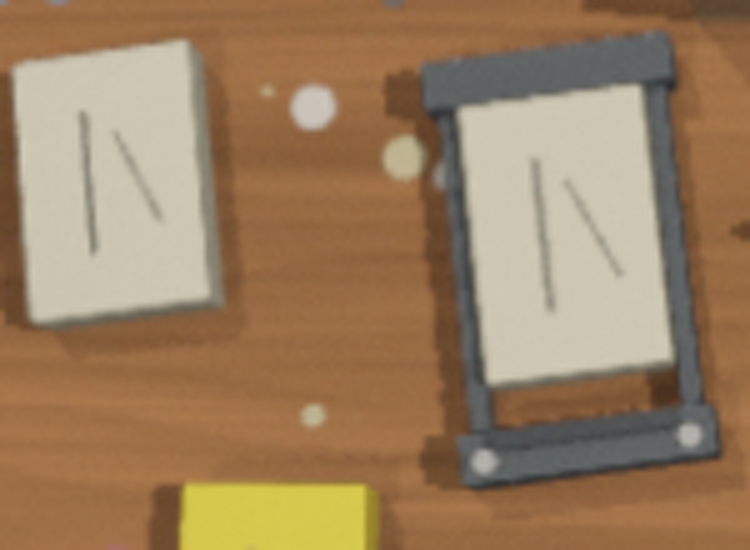

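View pics/c4.png

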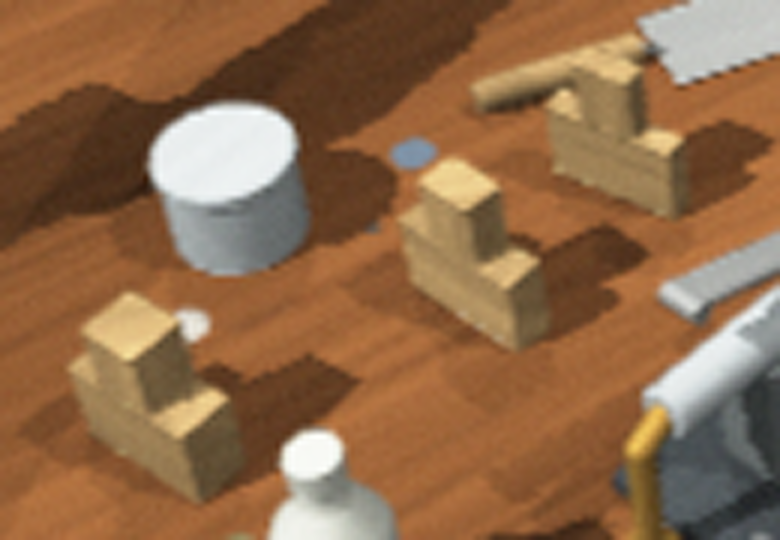

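View pics/c3.png

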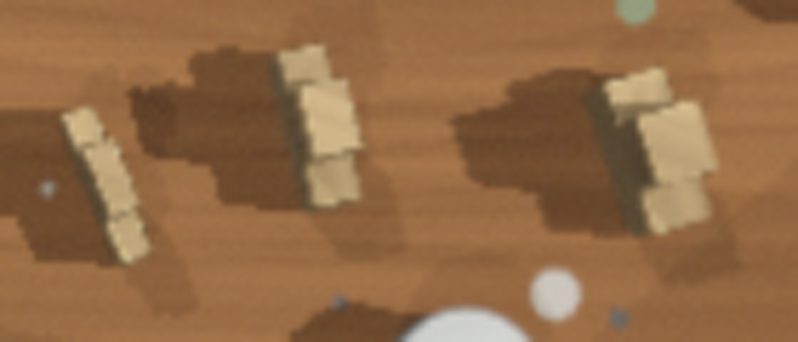

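View pics/c2.png

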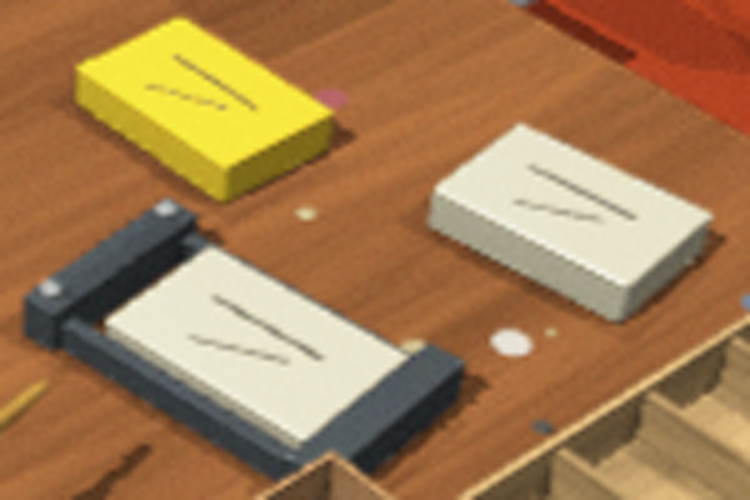

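Run:
```python
from h import *
t=ld('t0');s=ld('s0')
def T(u,v): return (t,90+(u+.5)/5-.5,145+(v+.5)/5-.5)
for nm,c in (('bed',[(459,107),(641,84),(672,360),(487,386)]),('spare',[(12,64),(188,40),(212,303),(30,323)])):
    P=[onz(*T(*x),.036) for x in c]; print(nm,np.round(P,4).tolist(),[round(float(np.linalg.norm(P[i]-P[i-1])),4) for i in range(4)])
print('stop',[onz(*T(*x),.036).round(4) for x in [(497,434),(683,410),(465,438),(707,407)]])
C=lambda u,v:(t,290+(u+.5)/5.7-.5,220+(v+.5)/5.7-.5)
S=lambda u,v:(s,130+(u+.5)/6-.5,190+(v+.5)/6-.5)
# tab top corners
for nm,ct,cs in (('thin',[(84,150),(112,141),(138,206),(108,215)],None),
 ('mid',[(298,86),(347,78),(362,148),(309,157)],[(455,157),(502,187),(464,208),(418,180)]),
 ('thick',[(636,113),(697,100),(718,168),(656,184)],[(130,291),(186,323),(135,362),(80,328)])):
    P=[onz(*C(*x),.09) for x in ct]; print(nm,np.mean(P,0).round(4),[round(float(np.linalg.norm(P[i]-P[i-1])),4) for i in range(4)])
    e=(P[3]-P[0])+(P[2]-P[1]); print(' width dir deg',np.degrees(np.arctan2(e[1],e[0])))
    if cs:
        print(' tri',tri(C(*np.mean(ct,0)),S(*np.mean(cs,0))), np.mean([onz(*S(*x),.09) for x in cs],0).round(4))
        Q=[onz(*S(*x),.09) for x in cs]; print([q.round(4).tolist() for q in P],[q.round(4).tolist() for q in Q])
```

```text
bed [[0.7031, 0.3304, 0.036], [0.7181, 0.2226, 0.036], [0.5536, 0.1992, 0.036], [0.5369, 0.3068, 0.036]] [0.1679, 0.1088, 0.1662, 0.1088]
spare [[0.7281, 0.6049, 0.036], [0.7432, 0.4968, 0.036], [0.5837, 0.4723, 0.036], [0.5704, 0.5822, 0.036]] [0.1593, 0.1092, 0.1613, 0.1107]
stop [array([0.5089, 0.2998, 0.036 ]), array([0.5245, 0.192 , 0.036 ]), array([0.5063, 0.3185, 0.036 ]), array([0.5264, 0.1781, 0.036 ])]
thin [ 0.4533 -0.0447  0.09  ] [0.0337, 0.0144, 0.034, 0.0153]
 width dir deg -158.5888841403612
mid [ 0.4843 -0.1515  0.09  ] [0.0352, 0.0245, 0.0351, 0.0264]
 width dir deg -169.74411357860237
 tri (array([ 0.4847067 , -0.15122256,  0.08817708]), [np.float64(0.0005775443691418761), np.float64(0.000577544369141858)]) [ 0.4867 -0.1515  0.09  ]
[[0.4994, -0.1363, 0.09], [0.5037, -0.1604, 0.09], [0.4694, -0.1676, 0.09], [0.4647, -0.1416, 0.09]] [[0.4687, -0.1439, 0.09], [0.5024, -0.1363, 0.09], [0.5038, -0.1588, 0.09], [0.4721, -0.167, 0.09]]
thick [ 0.4743 -0.3238  0.09  ] [0.0361, 0.0315, 0.0349, 0.0323]
 width dir deg -164.28594389603668
 tri (array([ 0.47480262, -0.3235209 ,  0.08790083]), [np.float64(0.0008467507917400252), np.float64(0.0008467507917401353)]) [ 0.4773 -0.3232  0.09  ]
[[0.488, -0.3036, 0.09], [0.4948, -0.3344, 0.09], [0.4613, -0.3442, 0.09], [0.4531, -0.313, 0.09]] [[0.4551, -0.3145, 0.09], [0.4912, -0.3024, 0.09], [0.4996, -0.3323, 0.09], [0.4632, -0.3437, 0.09]]
```

Top view: chocks at (308,252), (347,242) and (405,246), measuring about 15, 25 and 32 mm thick. The stone in the bed measures about 167 mm and the spare about 160. So the bed holds the long stone, its gap is at the low-x end, and the chock to use is the middle one (24 mm, pixel 347,242). The crop confirms this.

{"name": "apply_moves", "arguments": {"deltas": [[[1,0.03,-0.0336,0,0,0,0],[1,0.03,-0.0336,0,0,0,0],[1,0.03,-0.0336,0,0,0,0],[1,0.03,-0.0336,0,0,0,0],[1,0.03,-0.0336,0,0,0,0]]]}}

```text
t: 0.72
eef_pos: [0.3108, -0.3963, 0.2323]
eef_rot: [0.984, 0.179, -0.0, -0.0]
force: [-0.5, -0.1, 0.0]
finger_gap: 0.0929
grip_force: 0.0
```

{"name": "apply_moves", "arguments": {"deltas": [[[1,0.03,-0.0336,0,0,0,0],[1,0.03,-0.0336,0,0,0,0],[1,0.03,-0.0336,0,0,0,0],[1,0.03,-0.0336,0,0,0,0],[1,0.03,-0.0336,0,0,0,8.7]]]}}

```text
t: 1.35
eef_pos: [0.3916, -0.1864, 0.2325]
eef_rot: [0.995, 0.102, -0.0, -0.0]
force: [1.2, -0.7, 0.2]
finger_gap: 0.0933
grip_force: 0.0
```

```bash
cat >> h.py <<'E'
from scipy.spatial.transform import Rotation as Ro
def st(): 
    s=sensors.read_state(); R=Ro.from_quat(s['eef_rot']).as_matrix()
    print('t',round(s['t'],2),'pos',s['eef_pos'].round(4),'yaw_y',np.degrees(np.arctan2(R[1,1],R[0,1])).round(2),'z',R[:,2].round(3),'F',s['force'].round(2),'gap',round(s['finger_gap'],4),'gf',round(s['grip_force'],1),'q',s['joints'].round(2)); return s,R
def go(p,yaw=None):
    s,R=st(); d=np.array(p)-s['eef_pos']; print('tool shift',(R.T@d).round(4))
    if yaw is not None: print('turn z', -(np.degrees(yaw)*0+yaw-np.degrees(np.arctan2(R[1,1],R[0,1]))))
E
python3 -c "
from h import *
go([.4855,-.1514,.070],-78)"
```

```text
t 1.35 pos [ 0.3916 -0.1864  0.2325] yaw_y -78.28 z [-0.  0. -1.] F [ 1.2  -0.72  0.18] gap 0.0933 gf 0.0 q [ 0.45  0.29 -0.07  2.01  0.03  0.85 -1.  ]
tool shift [ 0.099  -0.0151  0.1625]
turn z -0.2750300817485254
```

{"name": "apply_moves", "arguments": {"deltas": [[[1,0.025,-0.0038,0.005,0,0,0],[1,0.025,-0.0038,0.005,0,0,0],[1,0.025,-0.0038,0.02,0,0,0],[1,0.024,-0.0037,0.02,0,0,0],[1,0,0,0,0,0,0]]]}}

```text
t: 1.98
eef_pos: [0.4852, -0.151, 0.181]
eef_rot: [0.994, 0.106, -0.002, -0.001]
force: [-0.3, 0.6, -0.1]
finger_gap: 0.093
grip_force: 0.0
```

```bash
python3 -c "
from h import *
go([.4855,-.1514,.070],-78)"
```

```text
t 1.98 pos [ 0.4852 -0.151   0.181 ] yaw_y -77.86 z [-0.003  0.002 -1.   ] F [-0.29  0.57 -0.1 ] gap 0.093 gf 0.0 q [ 0.32  0.46 -0.08  1.89  0.05  0.79 -1.15]
tool shift [0.0005 0.0007 0.111 ]
turn z 0.1364322378514231
```

{"name": "apply_moves", "arguments": {"deltas": [[[1,0,0,0.03,0,0,0],[1,0,0,0.03,0,0,0],[1,0,0,0.03,0,0,0],[1,0,0,0.021,0,0,0],[1,0,0,0,0,0,0]]]}}

```text
t: 2.6
eef_pos: [0.4835, -0.153, 0.0712]
eef_rot: [0.995, 0.104, -0.002, -0.0]
force: [0.0, 0.3, -0.0]
finger_gap: 0.0927
grip_force: 0.0
```

{"name": "apply_moves", "arguments": {"deltas": [[[0,0,0,0,0,0,0],[0,0,0,0,0,0,0],[0,0,0,0,0,0,0],[0,0,0,0,0,0,0],[0,0,0,0,0,0,0]]]}}

```text
t: 3.22
eef_pos: [0.4853, -0.1525, 0.0718]
eef_rot: [0.995, 0.104, 0.0, -0.0]
force: [1.0, 0.4, 0.8]
finger_gap: 0.0477
grip_force: 0.0
```

{"name": "apply_moves", "arguments": {"deltas": [[[0,0,0,0,0,0,0],[0,0,0,0,0,0,0],[0,0,0,0,0,0,0],[0,0,0,0,0,0,0],[0,0,0,0,0,0,0]]]}}

```text
t: 3.85
eef_pos: [0.4852, -0.1524, 0.0716]
eef_rot: [0.995, 0.104, -0.0, -0.0]
force: [-0.2, 0.8, -0.5]
finger_gap: 0.0237
grip_force: 30.0
```

{"name": "apply_moves", "arguments": {"deltas": [[[0,0,0,-0.02,0,0,0],[0,0,0,-0.04,0,0,0],[0,0,0,-0.04,0,0,0],[0,0,0,-0.04,0,0,0],[0,0,0,-0.03,0,0,0]]]}}

```text
t: 4.47
eef_pos: [0.4851, -0.1526, 0.2432]
eef_rot: [0.995, 0.104, 0.0, 0.0]
force: [0.4, 0.5, -2.7]
finger_gap: 0.0237
grip_force: 30.0
```

```bash
python3 -c "
from h import *
go([.50,.22,.245],8)"
```

```text
t 4.47 pos [ 0.4851 -0.1526  0.2432] yaw_y -78.03 z [ 0.001 -0.    -1.   ] F [ 0.43  0.47 -2.74] gap 0.0237 gf 30.0 q [ 0.33  0.39 -0.09  1.81  0.04  0.95 -1.14]
tool shift [ 0.0918 -0.3615 -0.0019]
turn z -86.0341752139475
```

{"name": "apply_moves", "arguments": {"deltas": [[[0,0.0092,-0.036,0,0,0,0],[0,0.0092,-0.036,0,0,0,0],[0,0.0092,-0.036,0,0,0,0],[0,0.0092,-0.036,0,0,0,0],[0,0.0092,-0.036,0,0,0,0]]]}}

```text
t: 5.1
eef_pos: [0.4924, 0.034, 0.2413]
eef_rot: [0.995, 0.104, -0.0, 0.0]
force: [-0.2, 0.3, -1.5]
finger_gap: 0.0241
grip_force: 30.0
```

{"name": "apply_moves", "arguments": {"deltas": [[[0,0.0092,-0.036,0,0,0,0],[0,0.0092,-0.036,0,0,0,0],[0,0.0092,-0.036,0,0,0,0],[0,0.0092,-0.036,0,0,0,0],[0,0.0092,-0.036,0,0,0,0]]]}}

```text
t: 5.72
eef_pos: [0.5002, 0.2195, 0.2412]
eef_rot: [0.995, 0.104, -0.0, 0.0]
force: [0.7, 0.0, -1.4]
finger_gap: 0.0236
grip_force: 30.0
```

{"name": "apply_moves", "arguments": {"deltas": [[[0,0,0,0,0,0,-10],[0,0,0,0,0,0,-10],[0,0,0,0,0,0,-10],[0,0,0,0,0,0,-10],[0,0,0,0,0,0,-10]]]}}

```text
t: 6.35
eef_pos: [0.5001, 0.2183, 0.2412]
eef_rot: [0.856, 0.517, -0.001, 0.0]
force: [-0.5, -0.6, -1.3]
finger_gap: 0.0238
grip_force: 30.0
```

{"name": "apply_moves", "arguments": {"deltas": [[[0,0,0,0,0,0,-10],[0,0,0,0,0,0,-10],[0,0,0,0,0,0,-10],[0,0,0,0,0,0,-6],[0,0,0,0,0,0,0]]]}}

```text
t: 6.98
eef_pos: [0.5003, 0.2181, 0.2411]
eef_rot: [0.657, 0.754, -0.001, -0.0]
force: [0.7, -0.2, -2.1]
finger_gap: 0.0241
grip_force: 30.0
```

```bash
python3 -c "
from h import *
go([.531,.2495,.145],8)"
```

```text
t 6.97 pos [0.5003 0.2181 0.2411] yaw_y 7.87 z [-0.001 -0.001 -1.   ] F [ 0.67 -0.17 -2.1 ] gap 0.0241 gf 30.0 q [-0.08  0.49 -0.56  1.7   0.3   1.03 -0.61]
tool shift [0.0269 0.0348 0.0961]
turn z -0.12791438588056803
```

{"name": "apply_moves", "arguments": {"deltas": [[[0,0.009,0.0116,0.01,0,0,0],[0,0.009,0.0116,0.02,0,0,0],[0,0.009,0.0116,0.03,0,0,0],[0,0,0,0.036,0,0,0],[0,0,0,0,0,0,0]]]}}

```text
t: 7.6
eef_pos: [0.5296, 0.2496, 0.1422]
eef_rot: [0.656, 0.755, -0.004, -0.001]
force: [-0.3, 0.1, -1.8]
finger_gap: 0.0242
grip_force: 30.0
```

```bash
python3 -c "
from h import *
st(); grab('scene','s1'); grab('top','t1')
crop('s1',285,130,405,235,6,'s1c'); crop('t1',165,140,250,250,6,'t1c')
a=cv2.imread('pics/s1c.png');b=cv2.imread('pics/t1c.png');print(a.shape,b.shape)
"
```

```text
t 7.6 pos [0.5296 0.2496 0.1422] yaw_y 7.97 z [-0.007 -0.004 -1.   ] F [-0.35  0.09 -1.76] gap 0.0242 gf 30.0 q [-0.17  0.66 -0.5   1.71  0.39  0.88 -0.7 ]
(630, 720, 3) (660, 510, 3)
```

View pics/s1c.png

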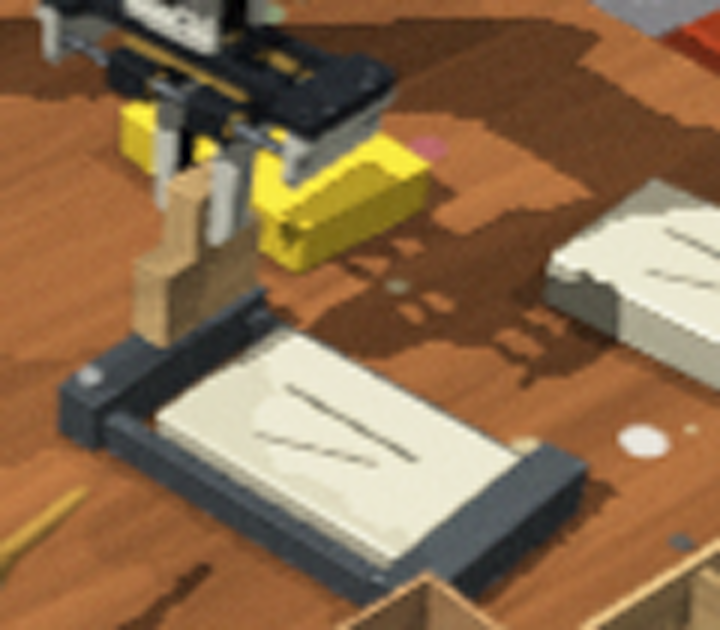

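The scene crop shows the chock above the gap. The corners of its foot are at crop (161,347) and (133,332), and the near edge of the stone runs (158,412)–(272,330).

```bash
python3 -c "
from h import *
s=ld('s1'); S=lambda u,v:(s,285+(u+.5)/6-.5,130+(v+.5)/6-.5)
e=np.array([np.cos(np.radians(8)),np.sin(np.radians(8))]);n=np.array([-e[1],e[0]])
f=lambda nm,u,v,z:(lambda p:print(nm,p.round(4),'bedx',round(float((p[:2]-[.5319,.2511])@e),4),'bedy',round(float((p[:2]-[.5319,.2511])@n),4)))(onz(*S(u,v),z))
f('foot +x-y',161,347,.0707);f('foot -x-y',133,332,.0707);f('should +x-y',163,282,.1207);f('sh -x-y',135,263,.1207)
f('stone -y',158,412,.036);f('stone +y',275,328,.036)
f('farstone -y',392,566,.036)
s0=ld('s0'); s=s0; S=lambda u,v:(s,290+(u+.5)/5-.5,135+(v+.5)/5-.5)
f('stone0 -y',103,323,.036);f('stone0 +y',205,248,.036)
# stop lip top near edge/ knobs
for e0 in [(.5319-.0135*e[0],.2511-.0135*e[1])]:
  for y in(-.05,.05):
    X=np.array([*(np.array(e0)+y*n),.036]); t=ld('t0'); q=proj(t,X); print('stop pred top c1 px',(np.array(q)-[90,145])*5)
"
```

```text
foot +x-y [0.5447 0.2107 0.0707] bedx 0.007 bedy -0.0418
foot -x-y [0.525  0.2069 0.0707] bedx -0.0129 bedy -0.0428
should +x-y [0.5491 0.2063 0.1207] bedx 0.0108 bedy -0.0467
sh -x-y [0.5269 0.2052 0.1207] bedx -0.0113 bedy -0.0448
stone -y [0.5554 0.2009 0.036 ] bedx 0.0163 bedy -0.053
stone +y [0.5399 0.3014 0.036 ] bedx 0.015 bedy 0.0487
farstone -y [0.7241 0.2177 0.036 ] bedx 0.1857 bedy -0.0598
stone0 -y [0.5577 0.1959 0.036 ] bedx 0.0178 bedy -0.0582
stone0 +y [0.5401 0.3021 0.036 ] bedx 0.0152 bedy 0.0494
stop pred top c1 px [667.80661944 406.0556121 ]
stop pred top c1 px [497.05257844 427.40845659]
```

View pics/t1c.png

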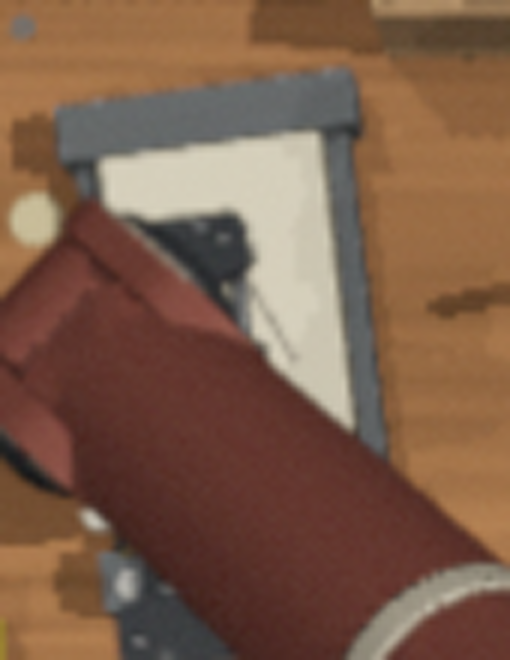

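{"name": "apply_moves", "arguments": {"deltas": [[[0,0.001,0.0025,0,0,0,0],[0,0,0,0.008,0,0,0],[0,0,0,0.01,0,0,0],[0,0,0,0,0,0,0],[0,0,0,0,0,0,0]]]}}

```text
t: 8.32
eef_pos: [0.5336, 0.2516, 0.1276]
eef_rot: [0.656, 0.755, -0.0, -0.0]
force: [0.1, 0.1, -1.5]
finger_gap: 0.0242
grip_force: 30.0
```

```bash
python3 -c "
from h import *
go([.5319,.2511,.1165],8)"
```

```text
t 8.32 pos [0.5336 0.2516 0.1276] yaw_y 7.97 z [-0.  0. -1.] F [ 0.08  0.13 -1.53] gap 0.0242 gf 30.0 q [-0.18  0.68 -0.49  1.71  0.41  0.85 -0.71]
tool shift [-0.0003 -0.0017  0.0111]
turn z -0.027187865010570356
```

{"name": "apply_moves", "arguments": {"deltas": [[[0,0,-0.0008,0.008,0,0,0],[0,0,0,0.007,0,0,0],[0,0,0,0.005,0,0,0],[0,0,0,0.002,0,0,0],[0,0,0,0,0,0,0]]]}}

```text
t: 8.95
eef_pos: [0.5328, 0.2516, 0.1056]
eef_rot: [0.656, 0.755, -0.0, -0.0]
force: [-0.2, 0.6, -1.7]
finger_gap: 0.0235
grip_force: 30.0
```

```bash
python3 -c "
from h import *
s,R=st(); print(s['wrist_torque'].round(2))"
```

```text
t 8.95 pos [0.5328 0.2516 0.1056] yaw_y 7.97 z [-0.  0. -1.] F [-0.2   0.62 -1.7 ] gap 0.0235 gf 30.0 q [-0.19  0.71 -0.47  1.73  0.43  0.8  -0.73]
[-0.06 -0.15 -0.07]
```

{"name": "apply_moves", "arguments": {"deltas": [[[0,0,0,0.004,0,0,0],[0,0,0,0.005,0,0,0],[0,0,0,0.005,0,0,0],[0,0,0,0,0,0,0],[0,0,0,0,0,0,0]]]}}

```text
t: 9.57
eef_pos: [0.5329, 0.2516, 0.0917]
eef_rot: [0.656, 0.755, 0.0, -0.0]
force: [0.2, -0.3, -2.3]
finger_gap: 0.024
grip_force: 30.0
```

```bash
python3 -c "
from h import *
s,R=st(); print(s['wrist_torque'].round(2))"
```

```text
t 9.57 pos [0.5329 0.2516 0.0917] yaw_y 7.97 z [ 0.  0. -1.] F [ 0.23 -0.32 -2.28] gap 0.024 gf 30.0 q [-0.2   0.73 -0.46  1.74  0.44  0.77 -0.74]
[-0.07 -0.05  0.01]
```

Going in freely. I'll lower it the remaining 20 mm.

{"name": "apply_moves", "arguments": {"deltas": [[[0,0,0,0.006,0,0,0],[0,0,0,0.006,0,0,0],[0,0,0,0.005,0,0,0],[0,0,0,0.0022,0,0,0],[0,0,0,0,0,0,0]]]}}

```text
t: 10.2
eef_pos: [0.5327, 0.2515, 0.0723]
eef_rot: [0.656, 0.755, -0.0, -0.0]
force: [-0.3, 0.5, -2.4]
finger_gap: 0.0234
grip_force: 30.0
```

```bash
python3 -c "
from h import *
s,R=st(); print(s['wrist_torque'].round(2))"
```

```text
t 10.2 pos [0.5327 0.2515 0.0723] yaw_y 7.98 z [-0. -0. -1.] F [-0.27  0.47 -2.37] gap 0.0234 gf 30.0 q [-0.21  0.76 -0.44  1.76  0.46  0.73 -0.75]
[ 0.02 -0.14 -0.01]
```

{"name": "apply_moves", "arguments": {"deltas": [[[0,0,0,0.0008,0,0,0],[0,0,0,0,0,0,0],[1,0,0,0,0,0,0],[1,0,0,0,0,0,0],[1,0,0,0,0,0,0]]]}}

```text
t: 10.82
eef_pos: [0.5329, 0.2516, 0.0719]
eef_rot: [0.656, 0.755, 0.0, 0.0]
force: [1.2, 0.5, 0.8]
finger_gap: 0.0493
grip_force: 0.0
```

{"name": "apply_moves", "arguments": {"deltas": [[[1,0,0,0,0,0,0],[1,0,0,0,0,0,0],[1,0,0,0,0,0,0],[1,0,0,-0.03,0,0,0],[1,0,0,-0.04,0,0,0]]]}}

```text
t: 11.45
eef_pos: [0.5321, 0.251, 0.1415]
eef_rot: [0.656, 0.755, -0.001, -0.001]
force: [1.1, 0.3, -0.2]
finger_gap: 0.0921
grip_force: 0.0
```

{"name": "apply_moves", "arguments": {"deltas": [[[1,0,0,-0.045,0,0,0],[1,0,0,-0.045,0,0,0],[0,0,0,-0.045,0,0,0],[0,0,0,-0.02,0,0,0],[0,0,0,0,0,0,0]]]}}

```text
t: 12.08
eef_pos: [0.5333, 0.2521, 0.2983]
eef_rot: [0.656, 0.755, 0.002, 0.001]
force: [-0.8, -0.0, -0.5]
finger_gap: 0.0675
grip_force: 0.0
```

```bash
python3 -c "
from h import *
st(); grab('scene','s2')
a=cv2.resize(cv2.imread('pics/s2.png')[190:290,215:325],None,fx=4,fy=4,interpolation=cv2.INTER_CUBIC)
b=cv2.resize(cv2.imread('pics/s2.png')[160:235,285:385],None,fx=3.5,fy=4,interpolation=cv2.INTER_CUBIC)
c=cv2.resize(cv2.imread('pics/t0.png')[155:210,250:362],None,fx=5,fy=5,interpolation=cv2.INTER_CUBIC)
o=np.zeros((600,800,3),np.uint8)
a=cv2.resize(cv2.imread('pics/s2.png')[205:285,220:320],(400,320),interpolation=cv2.INTER_CUBIC)
b=cv2.resize(cv2.imread('pics/s2.png')[155:235,285:385],(400,320),interpolation=cv2.INTER_CUBIC)
o[:320,:400]=a;o[:320,400:]=b;o[320:595,:560]=c
cv2.imwrite('pics/m2.png',o)"
```

```text
t 12.07 pos [0.5333 0.2521 0.2983] yaw_y 7.98 z [ 0.003  0.002 -1.   ] F [-0.75 -0.01 -0.49] gap 0.0675 gf 0.0 q [-0.13  0.51 -0.57  1.5   0.29  1.21 -0.6 ]
```

View pics/m2.png

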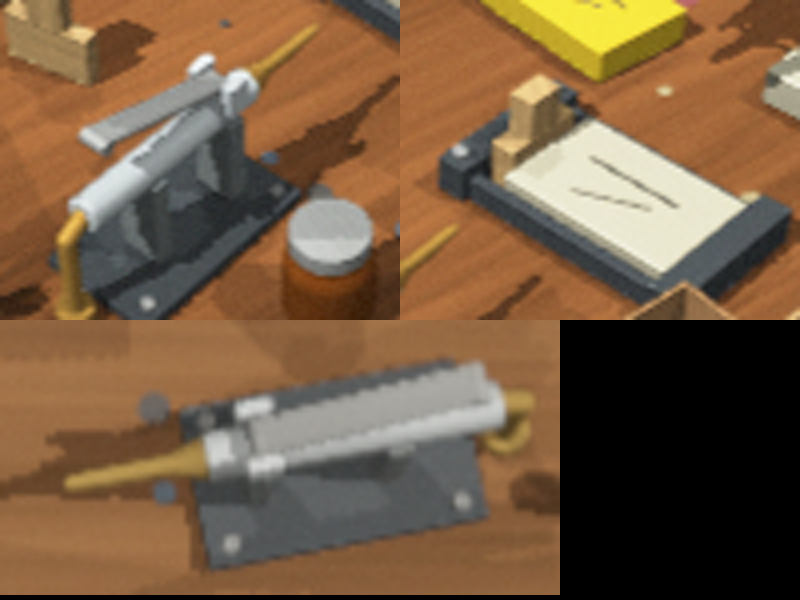

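```bash
python3 -c "
from h import *
t=ld('t0');s=ld('s2')
T=lambda u,v:(t,250+(u+.5)/5-.5,155+(v+.5)/5-.5)
S=lambda u,v:(s,220+(u+.5)/4-.5,205+(v+.5)/4-.5)
E,r=tri(T(487,383),S(95,140)); print('end',E.round(4),np.round(r,4))
print('end@.159',onz(*T(487,383),.159).round(4),onz(*S(95,140),.159).round(4))
P=onz(*T(250,432),.13); print('mid near pivot',P.round(4))
d=onz(*T(485,515),.01)-onz(*T(212,568),.01); print('base dir',np.degrees(np.arctan2(-d[1],-d[0])), 'lever dir',np.degrees(np.arctan2(*(P-E)[[1,0]])))
g=np.array([np.cos(a:=np.arctan2(-d[1],-d[0])),np.sin(a)])
for e in (E[:2],onz(*T(487,383),.159)[:2]): print('spot',(e+.024*g).round(4))
for e in E,: 
  q=np.array([*(e[:2]+.024*g),.152]); print('spot px top panel',((np.array(proj(t,q))-[250,155])*5).round(), 'scene',((np.array(proj(s,q))-[220,205])*4).round())
go([*(E[:2]+.024*g),.25])
"
```

```text
end [ 0.5421 -0.118   0.0273] [0.0482 0.0482]
end@.159 [ 0.5012 -0.1416  0.159 ] [ 0.6817 -0.1407  0.159 ]
mid near pivot [ 0.4763 -0.0168  0.13  ]
base dir 101.59414392211714 lever dir 123.02738571817052
spot [ 0.5373 -0.0945]
spot [ 0.4964 -0.118 ]
spot px top panel [395. 315.] scene [38.  3.]
t 12.12 pos [0.5327 0.2514 0.2966] yaw_y 7.98 z [ 0. -0. -1.] F [-0.85 -0.01 -0.52] gap 0.0633 gf 0.0 q [-0.13  0.51 -0.57  1.5   0.29  1.21 -0.6 ]
tool shift [-0.3432 -0.0435  0.0466]
```

```bash
python3 -c "
from h import *
t=ld('t0');s=ld('s2')
T=lambda u,v:(t,250+(u+.5)/5-.5,155+(v-320+.5)/5-.5)
S=lambda u,v:(s,220+(u+.5)/4-.5,205+(v+.5)/4-.5)
E,r=tri(T(487,383),S(95,140)); print('end',E.round(4),np.round(r,4))
print('end@.159',onz(*T(487,383),.159).round(4),onz(*S(95,140),.159).round(4))
P=onz(*T(250,432),.13); print('mid near pivot',P.round(4))
d=onz(*T(485,515),.01)-onz(*T(212,568),.01); a=np.arctan2(-d[1],-d[0])
print('base dir',np.degrees(a),'lever dir',np.degrees(np.arctan2(*(P-E)[[1,0]])))
g=np.array([-d[0],-d[1]])/np.linalg.norm(d[:2])
e=(onz(*T(487,383),.159)+onz(*S(95,140),.159))/2
sp=e[:2]+.024*g; print('spot',sp.round(4))
q=np.array([*sp,.152]); print('px top panel',((np.array(proj(t,q))-[250,155])*5).round()+[0,320], 'scene',((np.array(proj(s,q))-[220,205])*4).round())
go([*sp,.25])
"
```

```text
end [ 0.6777 -0.1412  0.1556] [0.0024 0.0024]
end@.159 [ 0.6757 -0.1428  0.159 ] [ 0.6817 -0.1407  0.159 ]
mid near pivot [ 0.653  -0.0155  0.13  ]
base dir 101.9477221258243 lever dir 101.1253491355557
spot [ 0.6737 -0.1182]
px top panel [439. 387.] scene [116. 124.]
t 12.12 pos [0.5327 0.2514 0.2966] yaw_y 7.98 z [ 0. -0. -1.] F [-0.85 -0.01 -0.52] gap 0.0633 gf 0.0 q [-0.13  0.51 -0.57  1.5   0.29  1.21 -0.6 ]
tool shift [-0.3857  0.0884  0.0467]
```

The chock stands properly in the gap. Next is the lever: its free end is towards -y, and the spot to press is about (0.674, -0.118).

{"name": "apply_moves", "arguments": {"deltas": [[[0,-0.0386,0.0088,0,0,0,0],[0,-0.0386,0.0088,0,0,0,0],[0,-0.0386,0.0088,0,0,0,0],[0,-0.0386,0.0088,0,0,0,0],[0,-0.0386,0.0088,0,0,0,0]]]}}

```text
t: 12.75
eef_pos: [0.6027, 0.0648, 0.2945]
eef_rot: [0.656, 0.755, -0.002, -0.001]
force: [0.4, -0.4, -0.5]
finger_gap: 0.0139
grip_force: 0.0
```

{"name": "apply_moves", "arguments": {"deltas": [[[0,-0.0386,0.0088,0,0,0,0],[0,-0.0386,0.0088,0,0,0,0],[0,-0.0386,0.0088,0,0,0,0],[0,-0.0386,0.0088,0.02,0,0,0],[0,-0.0386,0.0088,0.02,0,0,0]]]}}

```text
t: 13.38
eef_pos: [0.673, -0.1198, 0.2539]
eef_rot: [0.656, 0.755, -0.001, -0.001]
force: [-0.3, -0.5, 0.3]
finger_gap: 0.0004
grip_force: 0.0
```

{"name": "apply_moves", "arguments": {"deltas": [[[0,0,0,0,0,0,0],[0,0,0,0.02,0,0,0],[0,0,0,0.02,0,0,0],[0,0,0,0.02,0,0,0],[0,0,0,0,0,0,0]]]}}

```text
t: 14.0
eef_pos: [0.6717, -0.1172, 0.194]
eef_rot: [0.656, 0.755, -0.001, -0.003]
force: [0.4, -0.0, 0.4]
finger_gap: 0.0004
grip_force: 0.0
```

```bash
python3 -c "
from h import *
go([.6737,-.1182,.168],12)"
```

```text
t 14.0 pos [ 0.6717 -0.1172  0.194 ] yaw_y 8.08 z [-0.006  0.001 -1.   ] F [ 0.38 -0.01  0.35] gap 0.0004 gf 0.0 q [ 0.4   0.75 -0.49  1.35  0.36  1.14  0.  ]
tool shift [-0.0013  0.002   0.026 ]
turn z -3.9173901109811364
```

{"name": "apply_moves", "arguments": {"deltas": [[[0,0,0.002,0.012,0,0,0],[0,0,0,0.01,0,0,0],[0,0,0,0.008,0,0,0],[0,0,0,0.003,0,0,0],[0,0,0,0,0,0,0]]]}}

```text
t: 14.62
eef_pos: [0.6758, -0.1189, 0.1641]
eef_rot: [0.656, 0.754, 0.0, 0.001]
force: [-0.1, -1.4, 2.9]
finger_gap: 0.0005
grip_force: 0.9
```

```bash
python3 -c "
from h import *
st()"
```

```text
t 14.62 pos [ 0.6758 -0.1189  0.1641] yaw_y 7.94 z [ 0.001 -0.001 -1.   ] F [-0.06 -1.37  2.93] gap 0.0005 gf 0.9 q [ 0.39  0.78 -0.48  1.38  0.38  1.08 -0.01]
```

{"name": "apply_moves", "arguments": {"deltas": [[[0,0,0,0.004,0,0,0],[0,0,0,0.004,0,0,0],[0,0,0,0.005,0,0,0],[0,0,0,0.005,0,0,0],[0,0,0,0,0,0,0]]]}}

```text
t: 15.25
eef_pos: [0.6768, -0.1202, 0.1474]
eef_rot: [0.657, 0.754, 0.0, 0.002]
force: [-0.3, -2.8, 8.9]
finger_gap: 0.0009
grip_force: 4.3
```

```bash
python3 -c "
from h import *
st()"
```

```text
t 15.25 pos [ 0.6768 -0.1202  0.1474] yaw_y 7.9 z [ 0.004 -0.003 -1.   ] F [-0.28 -2.78  8.91] gap 0.0009 gf 4.3 q [ 0.39  0.79 -0.48  1.4   0.39  1.04 -0.02]
```

{"name": "apply_moves", "arguments": {"deltas": [[[0,0,0,0.003,0,0,0],[0,0,0,0.003,0,0,0],[0,0,0,0.003,0,0,0],[0,0,0,0.002,0,0,0],[0,0,0,0,0,0,0]]]}}

```text
t: 15.88
eef_pos: [0.6783, -0.1206, 0.1408]
eef_rot: [0.657, 0.754, 0.001, 0.005]
force: [-3.4, -3.8, 21.1]
finger_gap: 0.0007
grip_force: 10.5
```

```bash
python3 -c "
from h import *
st()"
```

```text
t 15.88 pos [ 0.6783 -0.1206  0.1408] yaw_y 7.87 z [ 0.009 -0.005 -1.   ] F [-3.4  -3.84 21.08] gap 0.0007 gf 10.5 q [ 0.39  0.8  -0.47  1.4   0.4   1.03 -0.03]
```

{"name": "apply_moves", "arguments": {"deltas": [[[0,0,0,-0.001,0,0,0],[0,0,0,0,0,0,0],[0,0,0,0,0,0,0],[0,0,0,0,0,0,0],[0,0,0,0,0,0,0]]]}}

```text
t: 16.5
eef_pos: [0.678, -0.1206, 0.1411]
eef_rot: [0.657, 0.754, 0.001, 0.004]
force: [-2.6, -3.2, 18.7]
finger_gap: 0.0003
grip_force: 9.3
```

{"name": "apply_moves", "arguments": {"deltas": [[[0,0,0,0,0,0,0],[0,0,0,0,0,0,0],[0,0,0,0,0,0,0],[0,0,0,0,0,0,0],[0,0,0,0,0,0,0]]]}}

```text
t: 17.12
eef_pos: [0.678, -0.1206, 0.1411]
eef_rot: [0.657, 0.754, 0.001, 0.004]
force: [-3.4, -3.3, 18.9]
finger_gap: 0.0006
grip_force: 9.3
```

{"name": "apply_moves", "arguments": {"deltas": [[[0,0,0,-0.01,0,0,0],[0,0,0,-0.01,0,0,0],[0,0,0,-0.015,0,0,0],[0,0,0,-0.03,0,0,0],[0,0,0,-0.04,0,0,0]]]}}

```text
t: 17.75
eef_pos: [0.6741, -0.1175, 0.2395]
eef_rot: [0.656, 0.755, -0.001, -0.002]
force: [0.7, -0.5, -0.5]
finger_gap: 0.0008
grip_force: 0.0
```

{"name": "apply_moves", "arguments": {"deltas": [[[0,0,0,-0.03,0,0,0],[0,0,0,0,0,0,0],[0,0,0,0,0,0,0],[0,0,0,0,0,0,0],[0,0,0,0,0,0,0]]]}}

```text
t: 18.38
eef_pos: [0.675, -0.1183, 0.2693]
eef_rot: [0.656, 0.755, -0.001, -0.001]
force: [-0.2, -0.1, 0.0]
finger_gap: 0.0003
grip_force: 0.0
```

```bash
python3 -c "
from h import *
st(); grab('scene','s3')
crop('s3',180,150,380,290,4,'m3')"
```

```text
t 18.38 pos [ 0.675  -0.1183  0.2693] yaw_y 7.98 z [-0.002  0.    -1.   ] F [-0.17 -0.12  0.04] gap 0.0003 gf 0.0 q [ 0.4   0.69 -0.51  1.24  0.33  1.3   0.03]
```

View pics/m3.png

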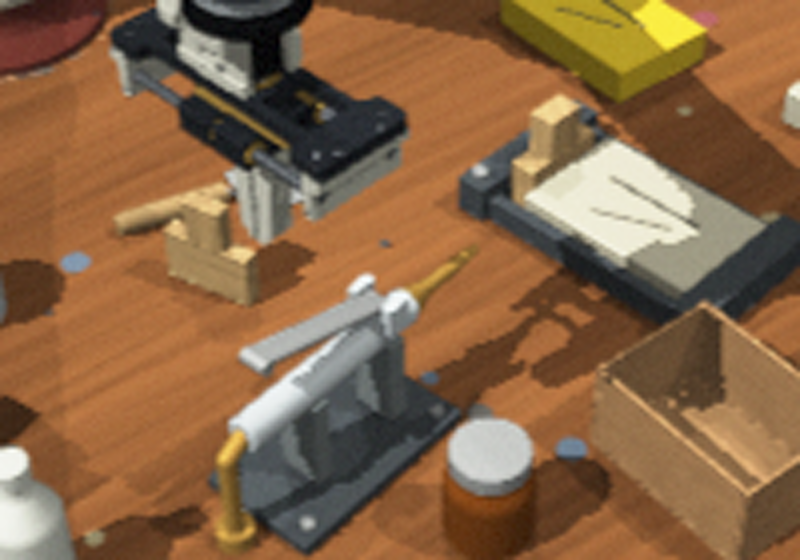

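The lever is back up (crop 255,358), the chock stands in the gap (550,150), and the gripper is clear of everything.

```bash
python3 -c "
from plant import robot
print(robot.finish_job())"
```

```text
the job is handed in; nothing more can be done
None
```

I stood the 24 mm chock in the long stone's gap and let go, then held the lever at its bottom stop for over a second and let it come back up; the job is handed in at about 18 s, but no verdict came back.

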